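# Unhook the deep bean bin from its barbed hook and set it on the bar scale

## Task

The deep steel bean bin stands on the stand's shelf, locked there by a barbed wire hook through the slot in its back plate. Take it by its black grip, feel where its hook is, raise it, swing its bottom out towards you and back it off over the barb without straining the hook; then set it down gently, standing flat in the middle of the pan of the bar scale, and let go. Leave the shallow bin on its hook and do not knock the stand, the scale or the other things on the bar about.

Things in the scene. Friction and masses are not known exactly. Their poses are not given: they have to be found in the camera images.
- deep_bin: The bin to move: open-topped sheet-steel bin, 62 mm front to back (x), 66 mm wide (y), rim 58 mm above its underside, walls 3 mm, 0.13 to 0.24 kg. Origin: centre of its underside; z up through the open top, front with black grip towards -x, back towards +x. The back wall (rear face at x = +31 mm) goes on above the rim as a hanger plate 36 mm wide up to z = 91 mm.
- deep_grip (a point): Grasp point on the deep bin's black grip, a flat-sided block 40 mm long (x), 12 mm thick (y), 34 mm high, standing out from the front wall from x -33 to -73; at x -57, y 0, z 37 mm in the bin's frame, axes as the bin's. Pinch it across its 12 mm.
- deep_slot (a point): Centre of the slot in the deep bin's 3 mm hanger plate, at x +29.5, y 0, z 76.8 mm in the bin's frame. The slot is 14 mm wide (y) and 14.5 mm high (z 69.5 to 84); above it a 7 mm strip closes the plate. The hook passes through it from behind, its nose and barb standing up in front of the strip.
- shallow_bin: The other bin: same plan, plate and slot at the same places in its frame, but its rim is only 36 mm up, its grip 26 mm high. It stands on the shelf at the other hook and stays there. The two bins may stand either way round.
- bin_stand: Fixed steel stand, 130 (x) x 270 mm base, two posts at the ends, 197 mm high in all. Origin at worktop level, 10 mm behind the base's centre, z up, hooks towards its -x. The bins stand on a shelf 88 mm up (x -36 to +42 mm). The hook rail is fixed to its posts.
- hook_rail: The flat steel rail behind the bins' tops with its two hooks of 6 mm wire; one fixed unit with the stand, same origin and axes as bin_stand. Front face of the rail at x = +30 mm, 152 to 170 mm up; hooks at y = +60 and -60 mm, their clamps with screws behind the rail.
- hook_left (a point): Nominal bend of the hook at the stand's +y side (x +8, y +60, z 164 mm in the stand; axes as the stand's). A level shank comes from the rail, 22 mm behind (+x), to the bend; from there the nose rises forwards (-x), 22 mm long at 60 degrees over the level; from its tip a barb of 5 mm wire runs back, 8 mm to +x and 6 mm down. Sizes are to wire centrelines.
- hook_right (a point): The same for the hook at the stand's -y side. Each whole hook is clamped up to 9 mm farther in or out (x) than its point says; no reading shows it: draw the strip forwards to feel the barb. Over 10 N strains a hook. A bin cannot come off level: with the strip 2 mm behind the barb, tilt it 40 degrees about the strip, bottom out to -x, raise it 5 mm, then draw it up and out at about 50 degrees.
- bar_scale: Loose flat black bar scale, 160 mm (x) by 130 mm (y), 24 mm high, 0.6 kg; origin at the centre of its underside, z up. Its display strip lies along its -x side.
- scale_pan (a point): Centre of the top of the scale's raised pan (112 mm in x, 118 mm in y): 18 mm to +x of the scale's centre and 24 mm above its underside, axes as the scale's. The bin may stand on it turned any way about the vertical.
- tamper: Coffee tamper with wooden knob, 58 mm across, 91 mm high, standing in front of the grinder; a bystander.
- shot_glass: Empty shot glass, 47 mm across, 63 mm high, standing to the left of the stand; a bystander.

How it is judged:
By the outcome, as a careful person would: the job done as asked, in the order asked, and still so for the second after the job is handed in, with the robot touching nothing.
It also fails if it takes over 72 s, if anything falls off the work surface, if the arm or the gripper's body presses on something with over 40 N, if the wrist force passes 120 N, or if a joint passes its speed limit or range.

## Robot

A 7-joint arm with a two-finger parallel gripper is mounted at the origin on a cart in front of the work surface, level with it; the furniture and walls round the work are solid. World frame = base frame: x ahead of the robot, y to its left, z up, the work surface at z = 0. Lengths are in m, angles in rad, forces in N, time in s.
With the tool pointing down it reaches from about 0.4 to 0.85 m from the base axis. Payload 10.4 kg.
Tool frame: the origin (TCP) lies midway between the tips of the shut fingers; the grasp point (between the pads) lies 19 mm behind it (manip.grip_point_offset is the distance from the TCP to the grasp point, in m); z points along the fingers, y is the line along which they close (so a half turn about z gives the same grasp; the last joint's range is limited). The gripper opens to 87 mm and grips with 3 to 60 N. Pads are 19 mm wide; open, the fingers measure 117 mm over their backs; the gripper's body (75 mm by 190 mm) begins 51 mm behind the grasp point.
Start: joints at [1.244, 0.332, -0.065, 1.46, 0.022, 1.35, -0.088], TCP at [0.187, -0.596, 0.223] pointing down, gripper open.
Joint ranges: [-2.6, 2.6], [-0.5, 2.12], [-1.47, 1.34], [0.16, 2.42], [-1.27, 4.41], [0.06, 2.06], [-2.6, 2.6]. Speed limits (rad/s): [2.22, 2.22, 2.79, 2.79, 3.14, 3.14, 3.14].

## Interface

Orientations are given as a rotation vector (axis times angle).
In Python, from station import manip gives the robot as it stands.
- The arm moves only by the shell command python3 -m inch 'ROWS' [FORCE]. ROWS is JSON, a list of rows, each an object of numbers: "wx", "wy", "wz": the turn, a rotation vector about the tool's x, y, z in degrees; "dx", "dy", "dz": the shift along the tool's x, y, z in cm; "grip": the opening, from -1 (shut) to 1 (fully open). A call has 1 to 8 rows; each row shifts and turns the commanded pose from where the row before left it, along the tool's axes as they then stand; what a row does not reach is not made up. A row lasts 1/8 s, in which the tool goes at most 62.5 mm and 10.7 degrees, less where a joint would pass 70% of its speed; a pose out of reach is approached as far as the arm can. A call is refused whole if a number of a shift passes 6.25 or a number of a turn 10.7, either way. A call with a gripper value outside its range is refused whole. The fingers move at their own pace and stop on an object; FORCE is the grip in N (left out, the last holds). Time passes only in rows, so rows that do not move let the fingers close. It gives the time, the measured TCP pose, the force, the opening and the grip force at its end, in the units of the state.
- manip.get_obs(): the state, without advancing time (a new reading comes with each control period).
- manip.capture(name): name is "scene" or "top" or "wrist"; returns a dict with "color" (480x640x3 uint8, red, green, blue), "intrinsics" (3x3 intrinsics, pixels), "k1" (the pictures are not rectified: a ray, as slopes to the right and down, at radius r is drawn at 1 + k1 r^2 times it, then the intrinsics apply), "extrinsics" (4x4, takes a point from camera to world coordinates). Camera axes: x right, y down, z forward; pixel columns grow to the right and rows downward; lengths in m; the calibration is good to about 2 mm. A picture is of the moment at which its call begins. There is no depth.
- manip.hand_in(): hands the job in; it is judged then, once.
The state is a dict: "time": time; "joint_pos": joint angles; "joint_velocities": joint speeds; "effort": joint torques, N m; "ee_pos": TCP position; "tool_rot": TCP orientation; "force": force on the tool from outside, world axes, zero at the start; "wrist_torque": the same for the moment, N m; "width": finger opening in m; "finger_force": force on a finger pad.
Only numpy, scipy, OpenCV 4.12 (cv2) and the standard library are available. Lean on these libraries where they do the work, as an engineer would, in place of code of your own. Each camera call takes 0.05 s, during which the arm holds its last target. There are 200 camera calls.

## Working session

There is one attempt and no reset: what is moved stays moved. The work goes in short steps, Python scripts to look and compute and a shell command to move; the robot and the scene stay as the last step left them, time stands still between calls to the robot, and variables do not carry over. Pictures are saved under pics/ and viewed, at most 10 in all, crops included, and the job is handed in when it is done.

```bash
ls; mkdir -p pics
python3 - <<'E'
from station import manip
import cv2, numpy as np
for n in("scene","top"):
    c=manip.capture(n); cv2.imwrite(f"pics/{n}0.png",c["color"][:,:,::-1])
    print(n,c["intrinsics"],c["k1"],np.round(c["extrinsics"],4))
o=manip.get_obs(); print(o); print(manip.grip_point_offset)
E
```

```text
pics
scene [[457.25114562   0.         320.0402078 ]
 [  0.         457.25114562 242.46142033]
 [  0.           0.           1.        ]] 0.0331509206122525 [[-0.6042 -0.5348  0.5907  0.0553]
 [-0.7968  0.4003 -0.4526  0.3991]
 [ 0.0055 -0.7441 -0.668   0.7175]
 [ 0.      0.      0.      1.    ]]
top [[453.39762161   0.         318.3529806 ]
 [  0.         453.39762161 245.84128322]
 [  0.           0.           1.        ]] -0.054577750058479736 [[-0.0186 -0.978   0.2077  0.3924]
 [-0.9998  0.0176 -0.0062 -0.0061]
 [ 0.0024 -0.2078 -0.9782  0.9765]
 [ 0.      0.      0.      1.    ]]
{'time': 0.1, 'joint_pos': array([ 1.24437575,  0.33280685, -0.06467638,  1.4608674 ,  0.02159105,
        1.34991967, -0.08852005]), 'joint_velocities': array([ 0.00027532, -0.00112992,  0.00136231, -0.00094131,  0.00043909,
        0.00090907, -0.00091099]), 'effort': array([ 1.54555888e-03, -6.24545431e+01,  2.49574729e-02, -3.90719461e+01,
       -6.12066407e-02,  3.65065620e-02,  9.81690096e-05]), 'ee_pos': array([ 0.18685766, -0.59603759,  0.22182978]), 'tool_rot': array([-3.10415311e+00, -4.75174298e-01,  4.02273936e-04]), 'force': array([0.70469124, 0.12347969, 0.49472867]), 'wrist_torque': array([ 0.03226705,  0.00306078, -0.06301505]), 'finger_force': 0.0, 'width': 0.08732621655883264}
0.0187
```

View pics/scene0.png

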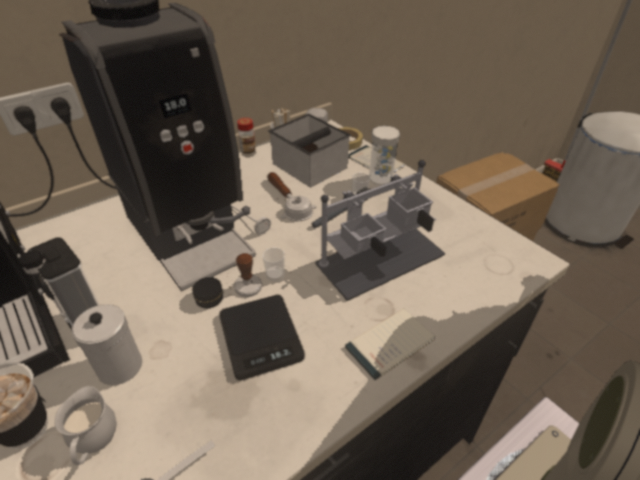

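View pics/top0.png

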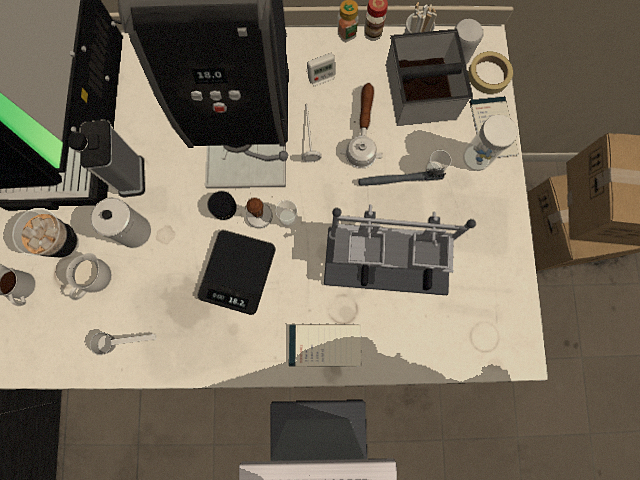

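The scene view shows the stand (base about 320–440, 230–290) with both bins. The top view shows the stand base at about (325–450, 240–293), grips at (365,276) and (428,279), and the scale centred near (237,272). I'll zoom in to see which bin is the deep one.

Run:
```python
import cv2, numpy as np
a=cv2.imread("pics/scene0.png")[150:300,300:460]; b=cv2.imread("pics/top0.png")[195:305,310:490]
a=cv2.resize(a,(480,450),interpolation=cv2.INTER_CUBIC); b=cv2.resize(b,None,fx=4.4,fy=4.4,interpolation=cv2.INTER_CUBIC)
cv2.imwrite("pics/ca.png",a);cv2.imwrite("pics/cb.png",b)
```

```text
(no output)
```

View pics/ca.png

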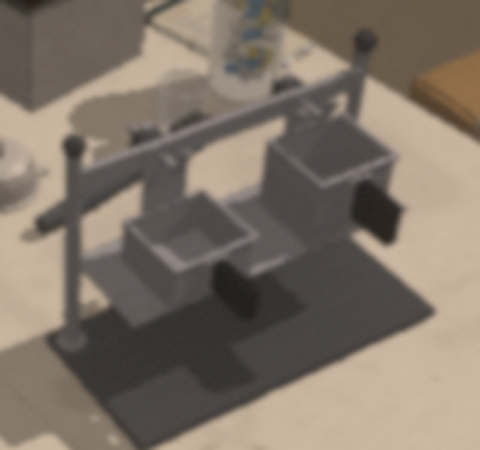

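View pics/cb.png

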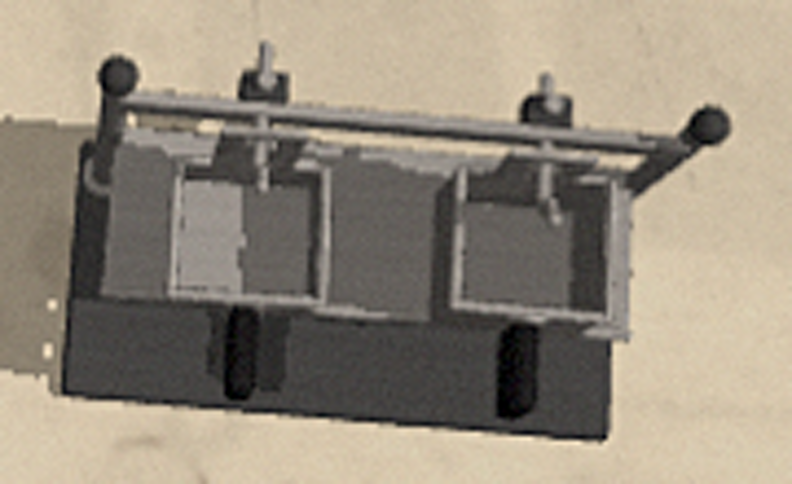

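The scene crop shows the deep bin as the farther, -y one, with its grip at about (377,212) in the crop. The top crop gives its rim front corners at crop (455,308) and (607,318), grip from (518,325) to (517,410), and post tops at (118,72) and (710,123).

```bash
cat > h.py <<'E'
from station import manip
import cv2, numpy as np
from scipy.spatial.transform import Rotation as R
def ray(c,uv):
    K=np.array(c["intrinsics"]);p=(np.array(uv,float)-K[:2,2])/[K[0,0],K[1,1]]
    q=p.copy()
    for _ in range(20): q=p/(1+c["k1"]*(q@q))
    E=np.array(c["extrinsics"]);return E[:3,3],E[:3,:3]@[q[0],q[1],1]
def onz(c,uv,z):
    o,d=ray(c,uv);return o+d*(z-o[2])/d[2]
def two(a,b):
    A=[];y=[]
    for o,d in(a,b):
        d=d/np.linalg.norm(d);P=np.eye(3)-np.outer(d,d);A.append(P);y.append(P@o)
    return np.linalg.lstsq(np.vstack(A),np.hstack(y),rcond=None)[0]
def obs():
    o=manip.get_obs();print(round(o['time'],2),np.round(o['ee_pos'],4),np.round(o['force'],2),o['width'],o['finger_force']);return o
E
python3 - <<'E'
from h import *
t=manip.capture("top");s=manip.capture("scene")
T=lambda x,y:(310+x/4.4,195+y/4.4); S=lambda x,y:(300+x/3,150+y/3)
P=lambda n,p,z:print(n,np.round(onz(t,p,z),4))
P("postL",T(118,70),.193);P("postR",T(710,123),.193)
P("baseFL",T(62,393),.01);P("baseFR",T(606,438),.01)
P("rimFL",T(455,308),.146);P("rimFR",T(607,318),.146)
P("gripF",T(517,410),.142);P("gripB",T(520,325),.142)
for n,a,b in(("rimFL",S(322,183),T(455,308)),("rimFR",S(397,157),T(607,318)),("postL",S(73,143),T(118,70)),("postR",S(365,40),T(710,123)),("gripFtop",S(397,212),T(517,405))):
    print(n,np.round(two(ray(s,a),ray(t,b)),4))
# scale
img=t["color"].astype(int); m=(img.max(2)<60).astype(np.uint8); m[:, :190]=0;m[:,285:]=0;m[:225]=0;m[320:]=0
k=max(cv2.findContours(m,0,2)[0],key=cv2.contourArea); r=cv2.minAreaRect(k);print(r)
q=np.array([onz(t,p,.022) for p in cv2.boxPoints(r)]);print(np.round(q,4),q.mean(0)); print([np.linalg.norm(q[i]-q[i-1]) for i in range(4)])
o=manip.get_obs();print(np.round(R.from_rotvec(o["tool_rot"]).as_matrix(),3))
E
```

```text
postL [ 0.6223 -0.0454  0.193 ]
postR [ 0.5959 -0.2871  0.193 ]
baseFL [ 0.5132 -0.023   0.01  ]
baseFR [ 0.4859 -0.2875  0.01  ]
rimFL [ 0.5291 -0.1876  0.146 ]
rimFR [ 0.5236 -0.2521  0.146 ]
gripF [ 0.4858 -0.2121  0.142 ]
gripB [ 0.5219 -0.2158  0.142 ]
rimFL [ 0.5295 -0.187   0.1468]
rimFR [ 0.5238 -0.2535  0.1423]
postL [ 0.624  -0.0459  0.1868]
postR [ 0.5974 -0.2897  0.1863]
gripFtop [ 0.4876 -0.2146  0.1358]
((236.05047607421875, 271.6651611328125), (61.0135383605957, 74.42310333251953), 16.699241638183594)
[[0.4861 0.2476 0.022 ]
 [0.6404 0.2064 0.022 ]
 [0.599  0.0791 0.022 ]
 [0.4476 0.1237 0.022 ]] [0.54327514 0.16421289 0.022     ]
[np.float64(0.12972895386755093), np.float64(0.15963354864638601), np.float64(0.1339027262426269), np.float64(0.15788411895715346)]
[[ 0.954  0.299 -0.   ]
 [ 0.299 -0.954  0.001]
 [ 0.    -0.001 -1.   ]]
```

Positions check out: post tops come to z≈0.187 and the scale measures 0.158 x 0.132 m. The stand's yaw is about -6°. I'll add a helper that gives the tool-frame deltas to a target and plan the hover.

```bash
cat >> h.py <<'E'
def tool(yaw,tilt): # tilt: fingers towards +x of yawed frame, deg
    return R.from_euler('z',yaw,degrees=True)*R.from_euler('x',180,degrees=True)*R.from_euler('y',tilt,degrees=True)
def delta(gp,yaw,tilt):
    """gp: grasp point wanted; prints shift in cm along present tool axes and turn in deg"""
    o=manip.get_obs();r=R.from_rotvec(o['tool_rot']);t=tool(yaw,tilt)
    tcp=np.array(gp)+t.apply([0,0,manip.grip_point_offset])
    print(round(o['time'],2),'shift cm',np.round(r.inv().apply(tcp-o['ee_pos'])*100,2),'turn',np.round((r.inv()*t).as_rotvec(degrees=True),1))
E
python3 - <<'E'
from h import *
delta([.455,-.213,.23],-6,0); delta([.455,-.213,.23],-6,20)
E
```

```text
0.2 shift cm [ 37.04 -28.54   1.1 ] turn [-0.   0.  23.4]
0.2 shift cm [ 37.63 -28.29   0.99] turn [-4.1 19.7 23.2]
```

```bash
python3 -m inch '[{"dx":4.6,"dy":-3.5,"grip":0.1},{"dx":4.6,"dy":-3.5},{"dx":4.6,"dy":-3.5},{"dx":4.6,"dy":-3.5},{"dx":4.6,"dy":-3.5},{"dx":4.6,"dy":-3.5},{"dx":4.6,"dy":-3.5},{"dx":4.6,"dy":-3.5}]' 60
python3 -m inch '[{"wz":8},{"wz":8},{"wz":7.5},{"wy":-10},{"wy":-10},{"wy":-5},{},{}]'
python3 - <<'E'
from h import *
o=obs();print(np.round(R.from_rotvec(o["tool_rot"]).as_matrix(),3),o["joint_pos"].round(2)); delta([.455,-.213,.23],-6,20)
E
```

```text
0.2 [ 0.1869 -0.5962  0.2221] [ 0.12 -0.52  0.21] 0.08670512236337091 0.0
[[ 0.954  0.299 -0.   ]
 [ 0.299 -0.954  0.001]
 [ 0.    -0.001 -1.   ]] [ 1.24  0.33 -0.06  1.46  0.02  1.35 -0.09]
0.2 shift cm [ 37.63 -28.29   0.99] turn [-4.1 19.7 23.2]validation failed for argument at $[0]...
validation failed for argument at $[0]...
```

```bash
python3 -m inch '[{"wx":0,"wy":0,"wz":0,"dx":4.6,"dy":-3.5,"dz":0,"grip":0.1}]' 60; python3 -m inch --help | head -30
```

```text
time: 0.32
ee_pos: [0.2173, -0.5509, 0.2216]
tool_rot: [-3.107, -0.465, 0.003]
force: [0.9, 0.7, 0.4]
width: 0.0828
finger_force: 0.0invalid input: not JSON, or not a number
```

All keys are needed in each row.

```bash
python3 -m inch '[{"wx":0,"wy":0,"wz":0,"dx":4.6,"dy":-3.5,"dz":0,"grip":0.1},{"wx":0,"wy":0,"wz":0,"dx":4.6,"dy":-3.5,"dz":0,"grip":0.1},{"wx":0,"wy":0,"wz":0,"dx":4.6,"dy":-3.5,"dz":0,"grip":0.1},{"wx":0,"wy":0,"wz":0,"dx":4.6,"dy":-3.5,"dz":0,"grip":0.1},{"wx":0,"wy":0,"wz":0,"dx":4.6,"dy":-3.5,"dz":0,"grip":0.1},{"wx":0,"wy":0,"wz":0,"dx":4.6,"dy":-3.5,"dz":0,"grip":0.1},{"wx":0,"wy":0,"wz":0,"dx":4.0,"dy":-3.0,"dz":0,"grip":0.1}]' 60
python3 -m inch '[{"wx":0,"wy":0,"wz":8,"dx":0,"dy":0,"dz":0,"grip":0.1},{"wx":0,"wy":0,"wz":8,"dx":0,"dy":0,"dz":0,"grip":0.1},{"wx":0,"wy":0,"wz":7.5,"dx":0,"dy":0,"dz":0,"grip":0.1},{"wx":0,"wy":-10,"wz":0,"dx":0,"dy":0,"dz":0,"grip":0.1},{"wx":0,"wy":-10,"wz":0,"dx":0,"dy":0,"dz":0,"grip":0.1},{"wx":0,"wy":-5,"wz":0,"dx":0,"dy":0,"dz":0,"grip":0.1},{"wx":0,"wy":0,"wz":0,"dx":0,"dy":0,"dz":0,"grip":0.1}]'
python3 - <<'E'
from h import *
o=obs();print(np.round(R.from_rotvec(o["tool_rot"]).as_matrix(),3),o["joint_pos"].round(2)); delta([.455,-.213,.23],-6,20)
E
```

```text
time: 1.2
ee_pos: [0.4511, -0.2237, 0.2227]
tool_rot: [3.105, 0.477, 0.001]
force: [0.6, -0.0, -0.5]
width: 0.0478
finger_force: 0.0
time: 2.08
ee_pos: [0.4507, -0.2252, 0.2209]
tool_rot: [-3.038, 0.159, 0.677]
force: [0.1, -0.2, -0.6]
width: 0.0478
finger_force: 0.0
2.08 [ 0.4507 -0.2252  0.2209] [ 0.11 -0.21 -0.61] 0.04777745094150744 0.0
[[ 0.9   -0.105 -0.422]
 [-0.094 -0.994  0.046]
 [-0.425 -0.002 -0.905]] [ 0.61  0.43 -0.4   1.43  0.21  1.75 -1.48]
2.08 shift cm [ 1.21 -1.25  0.37] turn [-0.1 45.1 -0. ]
```

```bash
python3 -m inch '[{"wx":0,"wy":10,"wz":0,"dx":0,"dy":-1.2,"dz":0,"grip":0.1},{"wx":0,"wy":10,"wz":0,"dx":0,"dy":0,"dz":0,"grip":0.1},{"wx":0,"wy":10,"wz":0,"dx":0,"dy":0,"dz":0,"grip":0.1},{"wx":0,"wy":10,"wz":0,"dx":0,"dy":0,"dz":0,"grip":0.1},{"wx":0,"wy":5,"wz":0,"dx":0,"dy":0,"dz":0,"grip":0.1},{"wx":0,"wy":0,"wz":0,"dx":0,"dy":0,"dz":0,"grip":0.1}]'
python3 - <<'E'
from h import *
o=obs();print(o["joint_pos"].round(2)); delta([.455,-.213,.23],-6,20)
c=manip.capture("wrist");np.savez("w.npz",**{k:np.array(v) for k,v in c.items()});cv2.imwrite("pics/w0.png",c["color"][:,:,::-1])
E
```

```text
time: 2.82
ee_pos: [0.4497, -0.2146, 0.2233]
tool_rot: [3.067, -0.167, 0.544]
force: [-0.2, 0.3, 0.2]
width: 0.0476
finger_force: 0.0
2.83 [ 0.4497 -0.2146  0.2233] [-0.19  0.3   0.22] 0.04763211945668502 0.0
[ 0.85 -0.18 -0.37  2.04 -0.23  0.94 -1.1 ]
2.83 shift cm [ 0.71 -0.22  1.41] turn [ 0.2 -0.1 -0.2]
```

View pics/w0.png

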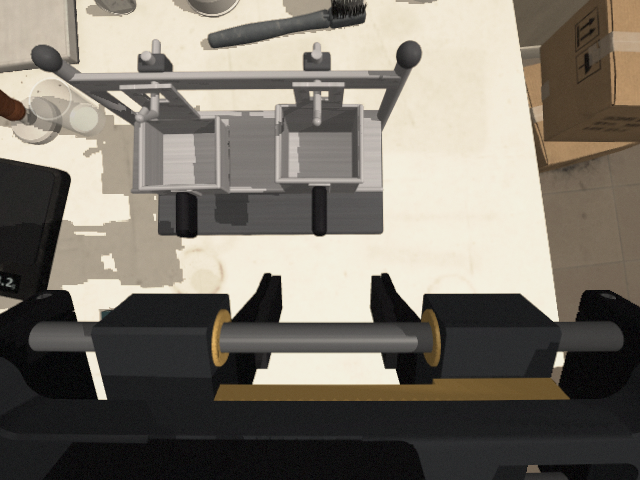

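The wrist view shows the deep bin squarely ahead: rim front corners at (276,183) and (362,181), grip column at x≈319 between rows 187 and 235. Stand post tops are at (46,57) and (408,55).

Run:
```python
from h import *
c={k:v for k,v in np.load("w.npz").items()}; c["k1"]=float(c["k1"])
P={}
for n,p,z in(("FL",(276,183),.146),("FR",(362,181),.146),("gback",(319.5,188),.142),("gmid",(319.5,205),.142),("postL",(46,57),.19),("postR",(408,55),.19),("strip",(319,84),.179)):
    P[n]=onz(c,p,z);print(n,np.round(P[n],4))
print(np.linalg.norm(P["FL"]-P["FR"]))
d=P["FR"]-P["FL"];print(np.degrees(np.arctan2(d[0],-d[1])))
m=(P["FL"]+P["FR"])/2; a=np.radians(-6);ux=np.array([np.cos(a),np.sin(a),0])
g=m-ux*.026;g[2]=.125;print("grip",g,"bin origin",m+ux*.031)
delta([g[0]-.03,g[1],.2],-6,20);delta(g,-6,20)
```

```text
FL [ 0.5282 -0.1849  0.146 ]
FR [ 0.5224 -0.2517  0.146 ]
gback [ 0.5213 -0.2182  0.142 ]
gmid [ 0.5079 -0.2167  0.142 ]
postL [ 0.6204 -0.0458  0.19  ]
postR [ 0.5942 -0.2858  0.19  ]
strip [ 0.5864 -0.2255  0.179 ]
0.06699734419107553
-4.9152359711611116
grip [ 0.49944622 -0.21556272  0.125     ] bin origin [ 0.55613397 -0.22152084  0.146     ]
2.88 shift cm [ 0.96 -0.08  4.71] turn [ 0.2 -0.1 -0.1]
2.88 shift cm [ 1.19 -0.42 12.78] turn [ 0.2 -0.1 -0.1]
```

```bash
python3 -m inch '[{"wx":0,"wy":0,"wz":0,"dx":0.6,"dy":-0.2,"dz":3,"grip":0.1},{"wx":0,"wy":0,"wz":0,"dx":0.6,"dy":-0.2,"dz":3,"grip":0.1},{"wx":0,"wy":0,"wz":0,"dx":0,"dy":0,"dz":2.5,"grip":0.1},{"wx":0,"wy":0,"wz":0,"dx":0,"dy":0,"dz":2,"grip":0.1},{"wx":0,"wy":0,"wz":0,"dx":0,"dy":0,"dz":1.3,"grip":0.1},{"wx":0,"wy":0,"wz":0,"dx":0,"dy":0,"dz":1,"grip":0.1},{"wx":0,"wy":0,"wz":0,"dx":0,"dy":0,"dz":0,"grip":0.1},{"wx":0,"wy":0,"wz":0,"dx":0,"dy":0,"dz":0,"grip":0.1}]' 20
python3 - <<'E'
from h import *
delta([.4994,-.2156,.125],-6,20)
c=manip.capture("wrist");np.savez("w.npz",**{k:np.array(v) for k,v in c.items()});cv2.imwrite("pics/w1.png",c["color"][:,:,::-1])
E
```

```text
time: 3.88
ee_pos: [0.5069, -0.2158, 0.107]
tool_rot: [3.071, -0.163, 0.543]
force: [0.2, -0.1, 0.1]
width: 0.0479
finger_force: 0.0
3.88 shift cm [-0.09  0.06 -0.07] turn [ 0.1 -0.  -0.1]
```

View pics/w1.png

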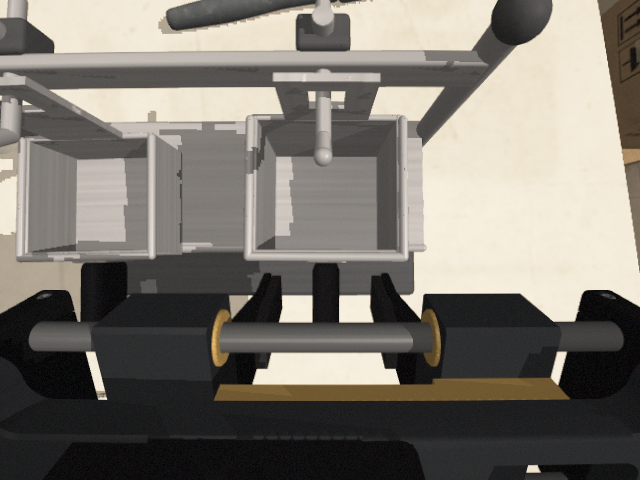

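The grip at (326,280) is centred between the fingers (268 and 385), and the hook at (323,155) stands in the slot. Closing.

```bash
python3 -m inch '[{"wx":0,"wy":0,"wz":0,"dx":0,"dy":0,"dz":0,"grip":-0.6},{"wx":0,"wy":0,"wz":0,"dx":0,"dy":0,"dz":0,"grip":-0.8},{"wx":0,"wy":0,"wz":0,"dx":0,"dy":0,"dz":0,"grip":-1},{"wx":0,"wy":0,"wz":0,"dx":0,"dy":0,"dz":0,"grip":-1},{"wx":0,"wy":0,"wz":0,"dx":0,"dy":0,"dz":0,"grip":-1},{"wx":0,"wy":0,"wz":0,"dx":0,"dy":0,"dz":0,"grip":-1}]' 50
python3 -m inch '[{"wx":0,"wy":0,"wz":0,"dx":0.03,"dy":0,"dz":-0.1,"grip":-1},{"wx":0,"wy":0,"wz":0,"dx":0,"dy":0,"dz":0,"grip":-1},{"wx":0,"wy":0,"wz":0,"dx":0,"dy":0,"dz":0,"grip":-1}]' 50
```

```text
time: 4.68
ee_pos: [0.5066, -0.2156, 0.1064]
tool_rot: [3.071, -0.163, 0.542]
force: [-0.4, -0.2, 0.1]
width: 0.0121
finger_force: 50.0
time: 5.05
ee_pos: [0.5064, -0.2156, 0.1072]
tool_rot: [3.072, -0.164, 0.541]
force: [-0.6, 0.6, -1.3]
width: 0.0116
finger_force: 50.0
```

```bash
for i in 1 2; do :; done; python3 -m inch '[{"wx":0,"wy":0,"wz":0,"dx":-0.094,"dy":0,"dz":-0.034,"grip":-1},{"wx":0,"wy":0,"wz":0,"dx":-0.094,"dy":0,"dz":-0.034,"grip":-1},{"wx":0,"wy":0,"wz":0,"dx":0,"dy":0,"dz":0,"grip":-1}]'
python3 -m inch '[{"wx":0,"wy":0,"wz":0,"dx":-0.094,"dy":0,"dz":-0.034,"grip":-1},{"wx":0,"wy":0,"wz":0,"dx":-0.094,"dy":0,"dz":-0.034,"grip":-1},{"wx":0,"wy":0,"wz":0,"dx":0,"dy":0,"dz":0,"grip":-1}]'
```

```text
time: 5.42
ee_pos: [0.5044, -0.2155, 0.1074]
tool_rot: [3.071, -0.164, 0.542]
force: [0.7, -0.6, -2.0]
width: 0.0115
finger_force: 50.0
time: 5.8
ee_pos: [0.5025, -0.2152, 0.1074]
tool_rot: [3.071, -0.163, 0.542]
force: [0.4, -0.5, -1.6]
width: 0.0118
finger_force: 50.0
```

```bash
python3 -m inch '[{"wx":0,"wy":0,"wz":0,"dx":-0.094,"dy":0,"dz":-0.034,"grip":-1},{"wx":0,"wy":0,"wz":0,"dx":0,"dy":0,"dz":0,"grip":-1}]' | grep -E 'ee_pos|force'
python3 -m inch '[{"wx":0,"wy":0,"wz":0,"dx":-0.094,"dy":0,"dz":-0.034,"grip":-1},{"wx":0,"wy":0,"wz":0,"dx":0,"dy":0,"dz":0,"grip":-1}]' | grep -E 'ee_pos|force'
```

```text
ee_pos: [0.5015, -0.2151, 0.1074]
force: [0.5, 0.1, -1.9]
finger_force: 50.0
ee_pos: [0.5005, -0.215, 0.1074]
force: [1.0, 0.1, -1.9]
finger_force: 50.0
```

```bash
python3 -m inch '[{"wx":0,"wy":0,"wz":0,"dx":-0.094,"dy":0,"dz":-0.034,"grip":-1},{"wx":0,"wy":0,"wz":0,"dx":0,"dy":0,"dz":0,"grip":-1}]' | grep -E 'ee_pos|force'
```

```text
ee_pos: [0.4995, -0.2149, 0.1074]
force: [-0.3, -0.0, -0.5]
finger_force: 50.0
```

```bash
python3 -m inch '[{"wx":0,"wy":0,"wz":0,"dx":-0.047,"dy":0,"dz":-0.017,"grip":-1},{"wx":0,"wy":0,"wz":0,"dx":0,"dy":0,"dz":0,"grip":-1}]' | grep -E 'ee_pos|force'
python3 -m inch '[{"wx":0,"wy":0,"wz":0,"dx":0,"dy":0,"dz":0,"grip":-1}]' | grep -E 'ee_pos|force'
```

```text
ee_pos: [0.4991, -0.2148, 0.1074]
force: [0.1, 0.3, -1.7]
finger_force: 50.0
ee_pos: [0.4991, -0.2148, 0.1074]
force: [0.4, -0.4, -1.8]
finger_force: 50.0
```

```bash
python3 -m inch '[{"wx":0,"wy":0,"wz":0,"dx":-0.094,"dy":0,"dz":-0.034,"grip":-1},{"wx":0,"wy":0,"wz":0,"dx":0,"dy":0,"dz":0,"grip":-1}]' | grep -E 'ee_pos|force'
```

```text
ee_pos: [0.498, -0.2147, 0.1074]
force: [0.4, -0.2, -1.8]
finger_force: 50.0
```

```bash
python3 -m inch '[{"wx":0,"wy":0,"wz":0,"dx":-0.094,"dy":0,"dz":-0.034,"grip":-1},{"wx":0,"wy":0,"wz":0,"dx":0,"dy":0,"dz":0,"grip":-1}]' | grep -E 'ee_pos|force:'
```

```text
ee_pos: [0.497, -0.2146, 0.1074]
force: [1.1, -0.8, -1.5]
finger_force: 50.0
```

```bash
python3 -m inch '[{"wx":0,"wy":0,"wz":0,"dx":-0.094,"dy":0,"dz":-0.034,"grip":-1},{"wx":0,"wy":0,"wz":0,"dx":0,"dy":0,"dz":0,"grip":-1}]' | grep -E 'ee_pos|force:'
```

```text
ee_pos: [0.496, -0.2145, 0.1074]
force: [-0.9, 0.1, -1.8]
finger_force: 50.0
```

```bash
python3 -m inch '[{"wx":0,"wy":0,"wz":0,"dx":-0.094,"dy":0,"dz":-0.034,"grip":-1},{"wx":0,"wy":0,"wz":0,"dx":0,"dy":0,"dz":0,"grip":-1}]' | grep -E 'ee_pos|force:'
```

```text
ee_pos: [0.495, -0.2144, 0.1074]
force: [0.0, 0.7, -1.7]
finger_force: 50.0
```

Run:
```python
from h import *
c=manip.capture("wrist");cv2.imwrite("pics/w2.png",cv2.resize(np.ascontiguousarray(c["color"][40:300,200:460,::-1]),(600,600),interpolation=2))
```

```text
(no output)
```

View pics/w2.png

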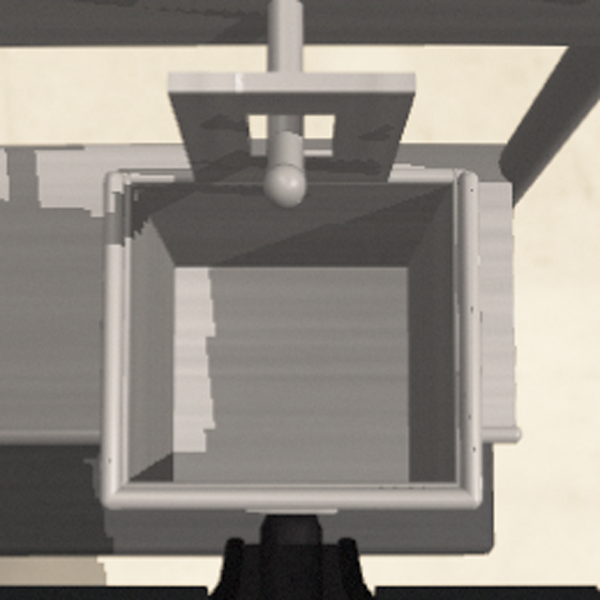

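The slot (248–335) has the hook nose (286) within it about 1–2 mm off centre, and the nose ball is at (286,187). The strip isn't on the barb yet, so I'll keep drawing.

```bash
python3 -m inch '[{"wx":0,"wy":0,"wz":0,"dx":-0.094,"dy":0,"dz":-0.034,"grip":-1},{"wx":0,"wy":0,"wz":0,"dx":0,"dy":0,"dz":0,"grip":-1}]' | grep -E 'ee_pos|force:'
```

```text
ee_pos: [0.494, -0.2143, 0.1074]
force: [-0.1, 0.3, -1.5]
finger_force: 50.0
```

```bash
python3 -m inch '[{"wx":0,"wy":0,"wz":0,"dx":-0.094,"dy":0,"dz":-0.034,"grip":-1},{"wx":0,"wy":0,"wz":0,"dx":0,"dy":0,"dz":0,"grip":-1}]' | grep -E 'ee_pos|force:'
```

```text
ee_pos: [0.493, -0.2142, 0.1074]
force: [0.1, 0.2, -1.2]
finger_force: 50.0
```

```bash
python3 -m inch '[{"wx":0,"wy":0,"wz":0,"dx":-0.094,"dy":0,"dz":-0.034,"grip":-1},{"wx":0,"wy":0,"wz":0,"dx":0,"dy":0,"dz":0,"grip":-1}]' | grep -E 'ee_pos|force:'
```

```text
ee_pos: [0.492, -0.2141, 0.1074]
force: [-0.3, -0.6, -1.0]
finger_force: 50.0
```

```bash
python3 -m inch '[{"wx":0,"wy":0,"wz":0,"dx":-0.094,"dy":0,"dz":-0.034,"grip":-1},{"wx":0,"wy":0,"wz":0,"dx":0,"dy":0,"dz":0,"grip":-1}]' | grep -E 'ee_pos|force:'
```

```text
ee_pos: [0.491, -0.214, 0.1074]
force: [-0.1, 0.7, -1.4]
finger_force: 50.0
```

```bash
python3 -m inch '[{"wx":0,"wy":0,"wz":0,"dx":-0.047,"dy":0,"dz":-0.017,"grip":-1},{"wx":0,"wy":0,"wz":0,"dx":0,"dy":0,"dz":0,"grip":-1}]' | grep -E 'ee_pos|force:'
```

```text
ee_pos: [0.4906, -0.2139, 0.1074]
force: [0.2, 0.2, -2.4]
finger_force: 50.0
```

```bash
python3 -m inch '[{"wx":0,"wy":0,"wz":0,"dx":-0.047,"dy":0,"dz":-0.017,"grip":-1},{"wx":0,"wy":0,"wz":0,"dx":0,"dy":0,"dz":0,"grip":-1}]' | grep -E 'ee_pos|force:'
```

```text
ee_pos: [0.4902, -0.2139, 0.1074]
force: [0.2, -0.1, -1.7]
finger_force: 50.0
```

```bash
python3 -m inch '[{"wx":0,"wy":0,"wz":0,"dx":-0.094,"dy":0,"dz":-0.034,"grip":-1},{"wx":0,"wy":0,"wz":0,"dx":0,"dy":0,"dz":0,"grip":-1}]' | grep -E 'ee_pos|force:'
```

```text
ee_pos: [0.4896, -0.2138, 0.1077]
force: [3.8, -0.9, -1.6]
finger_force: 50.0
```

```bash
python3 -m inch '[{"wx":0,"wy":0,"wz":0,"dx":-0.047,"dy":0,"dz":-0.017,"grip":-1},{"wx":0,"wy":0,"wz":0,"dx":0,"dy":0,"dz":0,"grip":-1}]' | grep -E 'ee_pos|force:'
```

```text
ee_pos: [0.4893, -0.2138, 0.1079]
force: [6.4, -0.5, -2.9]
finger_force: 50.0
```

```bash
python3 -m inch '[{"wx":0,"wy":0,"wz":0,"dx":-0.047,"dy":0,"dz":-0.017,"grip":-1},{"wx":0,"wy":0,"wz":0,"dx":0,"dy":0,"dz":0,"grip":-1}]' | grep -E 'ee_pos|force:'
```

```text
ee_pos: [0.4892, -0.2137, 0.108]
force: [7.3, -0.7, -3.3]
finger_force: 50.0
```

Contact came at TCP x≈0.490. I'll back off until the strip is 2 mm behind it.

```bash
python3 -m inch '[{"wx":0,"wy":0,"wz":0,"dx":0.19,"dy":0,"dz":0.07,"grip":-1},{"wx":0,"wy":0,"wz":0,"dx":0.17,"dy":0,"dz":0.06,"grip":-1},{"wx":0,"wy":0,"wz":0,"dx":0,"dy":0,"dz":0,"grip":-1}]' | grep -E 'ee_pos|force|rot|time'
python3 - <<'E'
from h import *
o=obs(); r=R.from_rotvec(o['tool_rot'])
# grasp is bin (-57,0,37): strip centre (29.5,0,87.5) in tool frame (tilt 20)
s=np.array([.0865,0,.0505]); B=R.from_euler('z',-6,degrees=True)
g=o['ee_pos']-r.apply([0,0,.0187]); piv=g+B.apply(s); print("strip",piv)
v=o['ee_pos']-piv
# pivot rotation steps of 8 deg, 5 steps about strip: swing bottom out
ay=B.apply([0,1,0])
for n,(a0,a1) in enumerate(zip(range(0,40,5),range(5,45,5))):
    p0=piv+R.from_rotvec(np.radians(a0)*ay).apply(v);p1=piv+R.from_rotvec(np.radians(a1)*ay).apply(v)
    r0=R.from_rotvec(np.radians(a0)*ay)*r;r1=R.from_rotvec(np.radians(a1)*ay)*r
    print(n,np.round(r0.inv().apply(p1-p0)*100,3),np.round((r0.inv()*r1).as_rotvec(degrees=True),2),p1.round(4))
print(r.as_matrix().round(3))
E
```

```text
time: 10.6
ee_pos: [0.4917, -0.214, 0.1071]
tool_rot: [3.072, -0.164, 0.541]
force: [0.2, 0.4, -1.7]
finger_force: 50.0
10.6 [ 0.4917 -0.214   0.1071] [ 0.16  0.42 -1.71] 0.01148157331271792 49.99750158749521
strip [ 0.57140545 -0.22239483  0.17522536]
0 [-0.282  0.001 -0.873] [-0.01 -5.   -0.  ] [ 0.4861 -0.2134  0.1144]
1 [-0.282  0.001 -0.873] [-0.01 -5.   -0.  ] [ 0.4812 -0.2129  0.1221]
2 [-0.282  0.001 -0.873] [-0.01 -5.   -0.  ] [ 0.4769 -0.2125  0.1302]
3 [-0.282  0.001 -0.873] [-0.01 -5.   -0.  ] [ 0.4734 -0.2121  0.1387]
4 [-0.282  0.001 -0.873] [-0.01 -5.   -0.  ] [ 0.4706 -0.2118  0.1474]
5 [-0.282  0.001 -0.873] [-0.01 -5.   -0.  ] [ 0.4686 -0.2116  0.1563]
6 [-0.282  0.001 -0.873] [-0.01 -5.   -0.  ] [ 0.4673 -0.2115  0.1654]
7 [-0.282  0.001 -0.873] [-0.01 -5.   -0.  ] [ 0.4669 -0.2114  0.1746]
[[ 0.935 -0.106  0.34 ]
 [-0.1   -0.994 -0.036]
 [ 0.341 -0.    -0.94 ]]
```

```bash
python3 -m inch '[{"wx":0,"wy":0,"wz":0,"dx":0.047,"dy":0,"dz":0.017,"grip":-1},{"wx":0,"wy":-5,"wz":0,"dx":-0.282,"dy":0,"dz":-0.873,"grip":-1},{"wx":0,"wy":-5,"wz":0,"dx":-0.282,"dy":0,"dz":-0.873,"grip":-1},{"wx":0,"wy":0,"wz":0,"dx":0,"dy":0,"dz":0,"grip":-1}]'
cat >> h.py <<'E'
def strip(): # strip centre from the grasp, assuming no slip
    o=obs();r=R.from_rotvec(o['tool_rot']);g=o['ee_pos']-r.apply([0,0,.0187])
    b=r*R.from_euler('y',-20,degrees=True)*R.from_euler('x',180,degrees=True)
    print("strip",(g+b.apply([.0865,0,.0505])).round(4),b.as_euler('ZYX',degrees=True).round(1))
    return b
E
python3 -c "
from h import *;strip()"
```

```text
time: 11.1
ee_pos: [0.4833, -0.213, 0.123]
tool_rot: [3.116, -0.164, 0.276]
force: [0.9, 1.9, -1.3]
width: 0.0115
finger_force: 50.0
11.1 [ 0.4833 -0.213   0.123 ] [ 0.9   1.94 -1.27] 0.01148563949946332 49.997701942920685
strip [ 0.5734 -0.2225  0.1763] [-6.   9.9 -0. ]
```

The shift goes along the axes after the turn, so I'll correct for that.

```bash
python3 -m inch '[{"wx":0,"wy":0,"wz":0,"dx":-0.16,"dy":0,"dz":0.08,"grip":-1},{"wx":0,"wy":-5,"wz":0,"dx":-0.357,"dy":0,"dz":-0.845,"grip":-1},{"wx":0,"wy":-5,"wz":0,"dx":-0.357,"dy":0,"dz":-0.845,"grip":-1},{"wx":0,"wy":0,"wz":0,"dx":0,"dy":0,"dz":0,"grip":-1}]'; python3 -c "
from h import *;strip()"
```

```text
time: 11.6
ee_pos: [0.4718, -0.2116, 0.1368]
tool_rot: [-3.137, 0.166, -0.003]
force: [1.3, -0.2, -1.5]
width: 0.0117
finger_force: 50.0
11.6 [ 0.4718 -0.2116  0.1368] [ 1.35 -0.18 -1.51] 0.011729823986935567 49.99743288382888
strip [ 0.5698 -0.222   0.1735] [-6.  19.9  0. ]
```

```bash
python3 -m inch '[{"wx":0,"wy":0,"wz":0,"dx":0,"dy":0,"dz":0,"grip":-1},{"wx":0,"wy":0,"wz":0,"dx":0,"dy":0,"dz":0,"grip":-1}]'>/dev/null; python3 -c "
from h import *;strip()"
```

```text
11.85 [ 0.4711 -0.2118  0.1369] [ 3.46  0.22 -1.14] 0.011896147527213453 50.00213049352169
strip [ 0.5691 -0.2222  0.1736] [-6.1 19.9 -0. ]
```

```bash
python3 -m inch '[{"wx":0,"wy":0,"wz":0,"dx":0.28,"dy":0,"dz":-0.19,"grip":-1},{"wx":0,"wy":0,"wz":0,"dx":0,"dy":0,"dz":0,"grip":-1},{"wx":0,"wy":0,"wz":0,"dx":0,"dy":0,"dz":0,"grip":-1},{"wx":0,"wy":0,"wz":0,"dx":0,"dy":0,"dz":0,"grip":-1}]'>/dev/null; python3 -c "
from h import *;strip()"
```

```text
12.35 [ 0.4738 -0.2122  0.1388] [ 0.35  1.04 -1.62] 0.011588228266142466 49.99752542003989
strip [ 0.5718 -0.2226  0.1754] [-6.1 20.  -0. ]
```

```bash
python3 -m inch '[{"wx":0,"wy":-5,"wz":0,"dx":-0.282,"dy":0,"dz":-0.873,"grip":-1},{"wx":0,"wy":-5,"wz":0,"dx":-0.282,"dy":0,"dz":-0.873,"grip":-1},{"wx":0,"wy":0,"wz":0,"dx":0,"dy":0,"dz":0,"grip":-1},{"wx":0,"wy":0,"wz":0,"dx":0,"dy":0,"dz":0,"grip":-1},{"wx":0,"wy":0,"wz":0,"dx":0,"dy":0,"dz":0,"grip":-1}]'>/dev/null; python3 -c "
from h import *;strip()"
```

```text
12.97 [ 0.4687 -0.2118  0.1565] [-0.42 -0.23 -2.08] 0.011948723315366432 49.99758755788207
strip [ 0.5715 -0.2228  0.1754] [-6.1 30.  -0. ]
```

```bash
python3 -m inch '[{"wx":0,"wy":-5,"wz":0,"dx":-0.252,"dy":0,"dz":-0.873,"grip":-1},{"wx":0,"wy":-5,"wz":0,"dx":-0.282,"dy":0,"dz":-0.873,"grip":-1},{"wx":0,"wy":0,"wz":0,"dx":0,"dy":0,"dz":0,"grip":-1},{"wx":0,"wy":0,"wz":0,"dx":0,"dy":0,"dz":0,"grip":-1},{"wx":0,"wy":0,"wz":0,"dx":0,"dy":0,"dz":0,"grip":-1}]'>/dev/null; python3 -c "
from h import *;strip()
r=R.from_rotvec(manip.get_obs()['tool_rot']);B=R.from_euler('z',-6,degrees=True)
for v in([0,0,1],[-.643,0,.766],[0,1,0]):print(r.inv().apply(B.apply(v)).round(3))"
```

```text
13.6 [ 0.4673 -0.2117  0.1749] [-0.11  0.22 -1.15] 0.011738993301711468 49.99735412187874
strip [ 0.5718 -0.2229  0.1757] [-6.1 39.9 -0. ]
[-0.341  0.    -0.94 ]
[-0.866  0.002 -0.501]
[-0.002 -1.     0.   ]
```

```bash
python3 -m inch '[{"wx":0,"wy":0,"wz":0,"dx":-0.095,"dy":0,"dz":-0.26,"grip":-1},{"wx":0,"wy":0,"wz":0,"dx":-0.09,"dy":0,"dz":-0.25,"grip":-1},{"wx":0,"wy":0,"wz":0,"dx":0,"dy":0,"dz":0,"grip":-1},{"wx":0,"wy":0,"wz":0,"dx":0,"dy":0,"dz":0,"grip":-1}]' | grep force:; python3 -c "
from h import *;strip()"
```

```text
force: [0.2, -0.4, -1.8]
finger_force: 50.0
14.1 [ 0.4678 -0.2115  0.1803] [ 0.22 -0.35 -1.81] 0.011520741261154927 49.997511925175786
strip [ 0.5723 -0.2227  0.181 ] [-6.1 40.  -0. ]
```

```bash
python3 -m inch '[{"wx":0,"wy":0,"wz":0,"dx":-0.13,"dy":0,"dz":-0.075,"grip":-1},{"wx":0,"wy":0,"wz":0,"dx":-0.13,"dy":0,"dz":-0.075,"grip":-1},{"wx":0,"wy":0,"wz":0,"dx":0,"dy":0,"dz":0,"grip":-1},{"wx":0,"wy":0,"wz":0,"dx":0,"dy":0,"dz":0,"grip":-1}]' | grep force:; python3 -c "
from h import *;strip()"
```

```text
force: [0.4, 0.3, -2.7]
finger_force: 50.0
14.6 [ 0.4658 -0.2113  0.1826] [ 0.37  0.28 -2.69] 0.0115614914664124 49.99756042845547
strip [ 0.5704 -0.2224  0.1832] [-6.1 40.  -0. ]
```

```bash
python3 -m inch '[{"wx":0,"wy":0,"wz":0,"dx":-0.17,"dy":0,"dz":-0.1,"grip":-1},{"wx":0,"wy":0,"wz":0,"dx":-0.17,"dy":0,"dz":-0.1,"grip":-1},{"wx":0,"wy":0,"wz":0,"dx":0,"dy":0,"dz":0,"grip":-1}]' | grep -E 'pos|force:'
```

```text
ee_pos: [0.4633, -0.211, 0.1858]
force: [-0.1, -0.4, -1.9]
finger_force: 50.0
```

```bash
python3 -m inch '[{"wx":0,"wy":0,"wz":0,"dx":-0.17,"dy":0,"dz":-0.1,"grip":-1},{"wx":0,"wy":0,"wz":0,"dx":-0.17,"dy":0,"dz":-0.1,"grip":-1},{"wx":0,"wy":0,"wz":0,"dx":0,"dy":0,"dz":0,"grip":-1}]' | grep -E 'pos|force:'
```

```text
ee_pos: [0.4608, -0.2108, 0.1888]
force: [-0.7, -0.5, -1.9]
finger_force: 50.0
```

```bash
python3 -m inch '[{"wx":0,"wy":0,"wz":0,"dx":-0.26,"dy":0,"dz":-0.15,"grip":-1},{"wx":0,"wy":0,"wz":0,"dx":-0.26,"dy":0,"dz":-0.15,"grip":-1},{"wx":0,"wy":0,"wz":0,"dx":0,"dy":0,"dz":0,"grip":-1}]' | grep -E 'pos|force:'
```

```text
ee_pos: [0.457, -0.2104, 0.1935]
force: [-0.8, -0.2, -1.9]
finger_force: 50.0
```

```bash
python3 -m inch '[{"wx":0,"wy":0,"wz":0,"dx":-0.35,"dy":0,"dz":-0.2,"grip":-1},{"wx":0,"wy":0,"wz":0,"dx":-0.35,"dy":0,"dz":-0.2,"grip":-1},{"wx":0,"wy":0,"wz":0,"dx":-0.35,"dy":0,"dz":-0.2,"grip":-1}]' | grep -E 'pos|force:'
```

```text
ee_pos: [0.4491, -0.2095, 0.2028]
force: [-0.1, 0.8, -1.9]
finger_force: 50.0
```

```bash
python3 -m inch '[{"wx":0,"wy":0,"wz":0,"dx":-0.6,"dy":0,"dz":-0.35,"grip":-1},{"wx":0,"wy":0,"wz":0,"dx":-0.87,"dy":0,"dz":-0.5,"grip":-1},{"wx":0,"wy":0,"wz":0,"dx":-0.87,"dy":0,"dz":-0.5,"grip":-1},{"wx":0,"wy":0,"wz":0,"dx":-0.87,"dy":0,"dz":-0.5,"grip":-1},{"wx":0,"wy":0,"wz":0,"dx":-0.87,"dy":0,"dz":-0.5,"grip":-1},{"wx":0,"wy":0,"wz":0,"dx":-0.6,"dy":0,"dz":-0.4,"grip":-1},{"wx":0,"wy":0,"wz":0,"dx":0,"dy":0,"dz":0,"grip":-1},{"wx":0,"wy":0,"wz":0,"dx":0,"dy":0,"dz":0,"grip":-1}]' | grep -E 'pos|force:'
python3 - <<'E'
from h import *
strip()
for n in("scene","top"):
    c=manip.capture(n); cv2.imwrite(f"pics/{n}1.png",c["color"][:,:,::-1])
a=cv2.imread("pics/scene1.png")[140:400,200:460];b=cv2.imread("pics/top1.png")[180:330,180:480]
cv2.imwrite("pics/c1.png",np.vstack([cv2.resize(a,(300,300)),cv2.resize(b,(600,300))[:, 0:300]]) if 0 else np.hstack([cv2.resize(a,(400,400)),cv2.resize(b,(400,400))]))
E
```

```text
ee_pos: [0.4149, -0.2058, 0.2441]
force: [-0.5, 0.3, -2.1]
finger_force: 50.0
17.1 [ 0.4149 -0.2058  0.2441] [-0.52  0.27 -2.09] 0.01147929982138882 49.99753964133561
strip [ 0.5194 -0.2169  0.2447] [-6.1 40.   0. ]
```

View pics/c1.png

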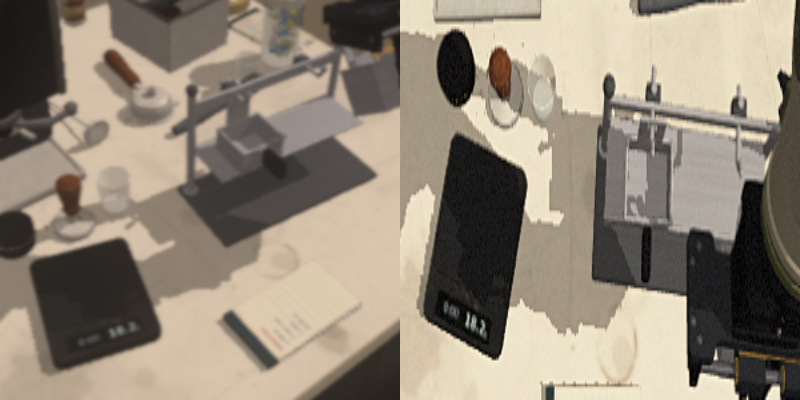

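The bin is off the hook; the shallow bin and the stand are unmoved in both views, and the scale is undisturbed at about (475,245) in the right-hand panel. Next I'll level the bin and move over the scale.

```bash
python3 -m inch '[{"wx":0,"wy":8,"wz":0,"dx":0,"dy":0,"dz":-1.2,"grip":-1},{"wx":0,"wy":8,"wz":0,"dx":0,"dy":0,"dz":-1.2,"grip":-1},{"wx":0,"wy":8,"wz":0,"dx":0,"dy":0,"dz":-1.2,"grip":-1},{"wx":0,"wy":8,"wz":0,"dx":0,"dy":0,"dz":0,"grip":-1},{"wx":0,"wy":8,"wz":0,"dx":0,"dy":0,"dz":0,"grip":-1},{"wx":0,"wy":0,"wz":0,"dx":0,"dy":0,"dz":0,"grip":-1}]' | grep -E 'pos|force:'
python3 - <<'E'
from h import *
strip();delta([.43,.17,.26],-6,20);delta([.5055,.1741,.12],-15,20)
c=manip.capture("top")
for n,p in(("tamperbase",(258,216)),("glass",(288,214))):print(n,onz(c,p,0.01))
E
```

```text
ee_pos: [0.4203, -0.2068, 0.2787]
force: [-0.4, -0.2, -2.2]
finger_force: 50.0
17.95 [ 0.4203 -0.2068  0.2787] [-0.42 -0.19 -2.19] 0.011490004976742185 49.997304836288095
strip [ 0.4999 -0.2154  0.3467] [-6.2  0.  -0. ]
17.95 shift cm [ -3.56 -37.57   2.54] turn [ 0.1  0.  -0.2]
17.95 shift cm [ -1.33 -38.7   18.25] turn [-3.   0.   8.3]
tamperbase [0.6674924  0.11998618 0.01      ]
glass [0.67084847 0.05357806 0.01      ]
```

```bash
python3 -m inch '[{"wx":0,"wy":0,"wz":0,"dx":-0.3,"dy":-2,"dz":0,"grip":-1},{"wx":0,"wy":0,"wz":0,"dx":-0.3,"dy":-4,"dz":0,"grip":-1},{"wx":0,"wy":0,"wz":0,"dx":-0.3,"dy":-5,"dz":0,"grip":-1},{"wx":0,"wy":0,"wz":0,"dx":-0.3,"dy":-5,"dz":0,"grip":-1},{"wx":0,"wy":0,"wz":0,"dx":-0.3,"dy":-5,"dz":0,"grip":-1},{"wx":0,"wy":0,"wz":0,"dx":-0.3,"dy":-5,"dz":0,"grip":-1},{"wx":0,"wy":0,"wz":0,"dx":0,"dy":-5,"dz":0,"grip":-1},{"wx":0,"wy":0,"wz":0,"dx":0,"dy":-4,"dz":0,"grip":-1}]' | grep -E 'pos|force:';python3 -m inch '[{"wx":0,"wy":0,"wz":0,"dx":0,"dy":-2.5,"dz":0,"grip":-1},{"wx":0,"wy":0,"wz":4.5,"dx":0,"dy":0,"dz":0,"grip":-1},{"wx":0,"wy":0,"wz":4,"dx":0,"dy":0,"dz":0,"grip":-1},{"wx":0,"wy":0,"wz":0,"dx":0,"dy":0,"dz":0,"grip":-1},{"wx":0,"wy":0,"wz":0,"dx":0,"dy":0,"dz":0,"grip":-1}]' | grep -E 'pos|force:'; python3 -c "
from h import *
delta([.5055,.1741,.12],-15,20)"
```

```text
ee_pos: [0.442, 0.1476, 0.2732]
force: [1.0, -0.1, -1.7]
finger_force: 50.0
ee_pos: [0.445, 0.169, 0.2731]
force: [0.8, -0.1, -2.3]
finger_force: 50.0
19.62 shift cm [ 0.21 -1.09 18.29] turn [-3.1  0.3  0. ]
```

```bash
python3 -m inch '[{"wx":-3,"wy":0,"wz":0,"dx":0,"dy":-0.5,"dz":2,"grip":-1},{"wx":0,"wy":0,"wz":0,"dx":0.2,"dy":-0.5,"dz":3.3,"grip":-1},{"wx":0,"wy":0,"wz":0,"dx":0,"dy":0,"dz":3.5,"grip":-1},{"wx":0,"wy":0,"wz":0,"dx":0,"dy":0,"dz":3.5,"grip":-1},{"wx":0,"wy":0,"wz":0,"dx":0,"dy":0,"dz":3,"grip":-1},{"wx":0,"wy":0,"wz":0,"dx":0,"dy":0,"dz":2,"grip":-1},{"wx":0,"wy":0,"wz":0,"dx":0,"dy":0,"dz":0,"grip":-1},{"wx":0,"wy":0,"wz":0,"dx":0,"dy":0,"dz":0,"grip":-1}]' | grep -E 'pos|force:'
python3 - <<'E'
from h import *
delta([.5055,.1741,.12],-15,20);delta([.5055,.1741,.063],-15,20);strip()
c=manip.capture("wrist");s=manip.capture("scene")
np.savez("w.npz",**{k:np.array(v) for k,v in c.items()})
cv2.imwrite("pics/w3.png",np.hstack([c["color"][60:360,80:480,::-1],cv2.resize(np.ascontiguousarray(s["color"][200:400,160:360,::-1]),(300,300))]))
E
```

```text
ee_pos: [0.4932, 0.1594, 0.1471]
force: [0.1, 0.6, -2.2]
finger_force: 50.0
20.62 shift cm [-0.15 -1.73  4.7 ] turn [-0.1  0.4 -0.6]
20.62 shift cm [-2.07 -1.71 10.07] turn [-0.1  0.4 -0.6]
20.62 [0.4932 0.1594 0.1471] [ 0.08  0.6  -2.24] 0.011816360563941287 49.99751393683255
strip [0.5707 0.1375 0.2147] [-15.5   0.4   0.3]
```

View pics/w3.png

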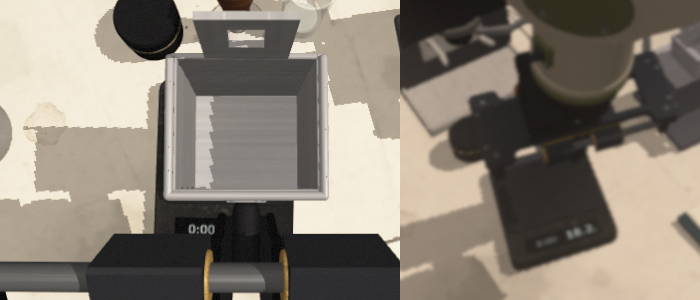

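The bin hangs over the scale with its rim at crop (165,197)–(328,55), apparently level. The black lid at (147,25) and the tamper lie behind it. I'll check the held pose for slip numerically.

Run:
```python
from h import *
c=dict(np.load("w.npz"));c["k1"]=float(c["k1"])
o=manip.get_obs();r=R.from_rotvec(o['tool_rot']);g=o['ee_pos']-r.apply([0,0,.0187])
b=r*R.from_euler('y',-20,degrees=True)*R.from_euler('x',180,degrees=True)
z=g[2]+.021
for n,p,zz in(("FL",(245,257),z),("FR",(408,257),z),("BL",(247,116),z),("BR",(405,116),z),("topL",(274,73),z+.033),("topR",(380,73),z+.033)):
    q=onz(c,p,zz);print(n,(b.inv().apply(q-g)*1000).round(1)+[-57,0,37])
def px(q): # project bin-frame point with assumed grasp
    w=g+b.apply((np.array(q)-[-57,0,37])/1000);E=c["extrinsics"];v=E[:3,:3].T@(w-E[:3,3]);v=v[:2]/v[2];v=v*(1+c["k1"]*(v@v));K=c["intrinsics"];return (K[:2,:2]@v+K[:2,2]).round(1)
print(px([-31,33,58]),px([-31,-33,58]),px([28,18,91]),px([28,-18,91]))
t=manip.capture("top")
```

```text
FL [-31.7  34.5  58. ]
FR [-31.6 -34.4  58.3]
BL [28.9 34.4 58.3]
BR [ 28.9 -33.6  58.6]
topL [30.  17.6 91.4]
topR [ 30.  -17.6  91.5]
[248.6 255.3] [404.6 255.5] [272.8  79.5] [381.   79.6]
```

```bash
python3 -m inch '[{"wx":0,"wy":0.2,"wz":-0.6,"dx":-0.4,"dy":-0.6,"dz":1.5,"grip":-1},{"wx":0,"wy":0,"wz":0,"dx":-0.4,"dy":-0.6,"dz":2,"grip":-1},{"wx":0,"wy":0,"wz":0,"dx":-0.4,"dy":-0.5,"dz":2,"grip":-1},{"wx":0,"wy":0,"wz":0,"dx":-0.4,"dy":0,"dz":2,"grip":-1},{"wx":0,"wy":0,"wz":0,"dx":-0.3,"dy":0,"dz":1.2,"grip":-1},{"wx":0,"wy":0,"wz":0,"dx":-0.1,"dy":0,"dz":0.7,"grip":-1},{"wx":0,"wy":0,"wz":0,"dx":0,"dy":0,"dz":0,"grip":-1},{"wx":0,"wy":0,"wz":0,"dx":0,"dy":0,"dz":0,"grip":-1}]' | grep -E 'pos|force:'; python3 -c "
from h import *
delta([.5055,.1741,.061],-15,20);strip()"
```

```text
ee_pos: [0.5, 0.1558, 0.1074]
force: [1.2, 0.1, -2.3]
finger_force: 50.0
21.77 shift cm [-1.45 -1.9   6.27] turn [-0.   0.8 -0.1]
21.77 [0.5    0.1558 0.1074] [ 1.2   0.12 -2.33] 0.011612717819696307 49.99755011871457
strip [0.5783 0.1346 0.1743] [-15.1   0.8   0.1]
```

```bash
python3 -c "
from h import *
print(manip.get_obs()['joint_pos'].round(3))"
```

```text
[-0.606  0.035  0.055  2.112  0.339  0.789 -2.602]
```

Joint 7 is at its limit. The bin may stand turned any way, so I'll turn it to yaw +5° instead.

```bash
python3 -c "
from h import *
delta([.5038,.1543,.125],5,20)"
```

```text
21.77 shift cm [ 0.95 -0.17  0.32] turn [  6.7   0.8 -19. ]
```

```bash
python3 -m inch '[{"wx":1.7,"wy":0.2,"wz":-4.75,"dx":0.2,"dy":0,"dz":0,"grip":-1},{"wx":1.7,"wy":0.2,"wz":-4.75,"dx":0.2,"dy":0,"dz":0,"grip":-1},{"wx":1.7,"wy":0.2,"wz":-4.75,"dx":0.2,"dy":0,"dz":0,"grip":-1},{"wx":1.7,"wy":0.2,"wz":-4.75,"dx":0.2,"dy":0,"dz":0,"grip":-1},{"wx":0,"wy":0,"wz":0,"dx":0,"dy":0,"dz":0,"grip":-1},{"wx":0,"wy":0,"wz":0,"dx":0,"dy":0,"dz":0,"grip":-1}]' | grep -E 'pos|force:'; python3 -c "
from h import *
print(manip.get_obs()['joint_pos'].round(3));delta([.5038,.1543,.065],5,20);strip()"
```

```text
ee_pos: [0.5074, 0.1542, 0.1096]
force: [0.0, -0.4, -0.9]
finger_force: 50.0
[-0.556 -0.005  0.091  2.151  0.202  0.679 -2.087]
22.52 shift cm [-1.86 -0.03  5.94] turn [-0.   0.  -0.1]
22.52 [0.5074 0.1542 0.1096] [ 0.01 -0.41 -0.9 ] 0.01103671115112536 49.997569005936384
strip [0.5873 0.161  0.1776] [4.9 0.  0.1]
```

```bash
python3 -m inch '[{"wx":0,"wy":0,"wz":0,"dx":-0.4,"dy":0,"dz":1.2,"grip":-1},{"wx":0,"wy":0,"wz":0,"dx":-0.5,"dy":0,"dz":1.6,"grip":-1},{"wx":0,"wy":0,"wz":0,"dx":-0.4,"dy":0,"dz":1.3,"grip":-1},{"wx":0,"wy":0,"wz":0,"dx":-0.35,"dy":0,"dz":1.1,"grip":-1},{"wx":0,"wy":0,"wz":0,"dx":-0.2,"dy":0,"dz":0.7,"grip":-1},{"wx":0,"wy":0,"wz":0,"dx":0,"dy":0,"dz":0,"grip":-1},{"wx":0,"wy":0,"wz":0,"dx":0,"dy":0,"dz":0,"grip":-1},{"wx":0,"wy":0,"wz":0,"dx":0,"dy":0,"dz":0,"grip":-1}]' | grep -E 'pos|force:'; python3 -c "
from h import *
print(manip.get_obs()['joint_pos'].round(3));delta([.5038,.1543,.061],5,20);strip()"
```

```text
ee_pos: [0.5103, 0.1551, 0.048]
force: [0.4, -0.8, -1.6]
finger_force: 50.0
[-0.559  0.103  0.099  2.197  0.227  0.527 -2.123]
23.52 shift cm [-0.17  0.03  0.43] turn [-0.1 -0.   0. ]
23.52 [0.5103 0.1551 0.048 ] [ 0.35 -0.78 -1.56] 0.01156245143436717 49.99746990390122
strip [0.59   0.1621 0.1161] [ 5.1 -0.   0.1]
```

Now lower 1 mm at a time until the weight comes off (vertical: dx −0.034, dz +0.094 per mm).

```bash
python3 -m inch '[{"wx":0,"wy":0,"wz":0,"dx":-0.068,"dy":0,"dz":0.188,"grip":-1},{"wx":0,"wy":0,"wz":0,"dx":-0.068,"dy":0,"dz":0.188,"grip":-1},{"wx":0,"wy":0,"wz":0,"dx":0,"dy":0,"dz":0,"grip":-1},{"wx":0,"wy":0,"wz":0,"dx":0,"dy":0,"dz":0,"grip":-1}]' | grep -E 'pos|force:'
```

```text
ee_pos: [0.51, 0.1549, 0.0435]
force: [-0.3, 0.0, -1.6]
finger_force: 50.0
```

```bash
python3 -m inch '[{"wx":0,"wy":0,"wz":0,"dx":-0.034,"dy":0,"dz":0.094,"grip":-1},{"wx":0,"wy":0,"wz":0,"dx":0,"dy":0,"dz":0,"grip":-1},{"wx":0,"wy":0,"wz":0,"dx":0,"dy":0,"dz":0,"grip":-1}]' | grep -E 'pos|force:'
```

```text
ee_pos: [0.5099, 0.155, 0.0425]
force: [-0.5, -0.3, -1.8]
finger_force: 50.0
```

```bash
python3 -m inch '[{"wx":0,"wy":0,"wz":0,"dx":-0.017,"dy":0,"dz":0.047,"grip":-1},{"wx":0,"wy":0,"wz":0,"dx":0,"dy":0,"dz":0,"grip":-1},{"wx":0,"wy":0,"wz":0,"dx":0,"dy":0,"dz":0,"grip":-1}]' | grep -E 'pos|force:'
```

```text
ee_pos: [0.51, 0.155, 0.042]
force: [-0.1, 0.1, -2.3]
finger_force: 50.0
```

```bash
python3 -m inch '[{"wx":0,"wy":0,"wz":0,"dx":-0.017,"dy":0,"dz":0.047,"grip":-1},{"wx":0,"wy":0,"wz":0,"dx":0,"dy":0,"dz":0,"grip":-1},{"wx":0,"wy":0,"wz":0,"dx":0,"dy":0,"dz":0,"grip":-1}]' | grep -E 'pos|force:'
```

```text
ee_pos: [0.51, 0.155, 0.0415]
force: [0.1, -0.4, -1.3]
finger_force: 50.0
```

```bash
python3 -m inch '[{"wx":0,"wy":0,"wz":0,"dx":-0.017,"dy":0,"dz":0.047,"grip":-1},{"wx":0,"wy":0,"wz":0,"dx":0,"dy":0,"dz":0,"grip":-1},{"wx":0,"wy":0,"wz":0,"dx":0,"dy":0,"dz":0,"grip":-1}]' | grep -E 'pos|force:'
```

```text
ee_pos: [0.5099, 0.155, 0.041]
force: [-0.8, -0.1, -2.6]
finger_force: 50.0
```

```bash
python3 -m inch '[{"wx":0,"wy":0,"wz":0,"dx":-0.017,"dy":0,"dz":0.047,"grip":-1},{"wx":0,"wy":0,"wz":0,"dx":0,"dy":0,"dz":0,"grip":-1},{"wx":0,"wy":0,"wz":0,"dx":0,"dy":0,"dz":0,"grip":-1}]' | grep -E 'pos|force:'
```

```text
ee_pos: [0.51, 0.155, 0.0405]
force: [0.2, 0.4, -2.2]
finger_force: 50.0
```

```bash
python3 -m inch '[{"wx":0,"wy":0,"wz":0,"dx":-0.017,"dy":0,"dz":0.047,"grip":-1},{"wx":0,"wy":0,"wz":0,"dx":0,"dy":0,"dz":0,"grip":-1},{"wx":0,"wy":0,"wz":0,"dx":0,"dy":0,"dz":0,"grip":-1}]' | grep -E 'pos|force:'
```

```text
ee_pos: [0.51, 0.155, 0.04]
force: [-0.1, 0.1, -2.6]
finger_force: 50.0
```

```bash
python3 -m inch '[{"wx":0,"wy":0,"wz":0,"dx":-0.017,"dy":0,"dz":0.047,"grip":-1},{"wx":0,"wy":0,"wz":0,"dx":0,"dy":0,"dz":0,"grip":-1},{"wx":0,"wy":0,"wz":0,"dx":0,"dy":0,"dz":0,"grip":-1}]' | grep -E 'pos|force:'
```

```text
ee_pos: [0.51, 0.1551, 0.0396]
force: [-2.8, 0.3, 1.1]
finger_force: 50.0
```

The bin is on the pan. I'll ease the grip force so it settles, then open and look.

```bash
python3 -m inch '[{"wx":0,"wy":0,"wz":0,"dx":0,"dy":0,"dz":0,"grip":-1},{"wx":0,"wy":0,"wz":0,"dx":0,"dy":0,"dz":0,"grip":-1},{"wx":0,"wy":0,"wz":0,"dx":0,"dy":0,"dz":0,"grip":-1},{"wx":0,"wy":0,"wz":0,"dx":0,"dy":0,"dz":0,"grip":-1}]' 5 | grep -E 'pos|force:'
python3 -m inch '[{"wx":0,"wy":0,"wz":0,"dx":0,"dy":0,"dz":0,"grip":-0.6},{"wx":0,"wy":0,"wz":0,"dx":0,"dy":0,"dz":0,"grip":-0.4},{"wx":0,"wy":0,"wz":0,"dx":0,"dy":0,"dz":0,"grip":-0.2},{"wx":0,"wy":0,"wz":0,"dx":0,"dy":0,"dz":0,"grip":0},{"wx":0,"wy":0,"wz":0,"dx":0,"dy":0,"dz":0,"grip":0},{"wx":0,"wy":0,"wz":0,"dx":0,"dy":0,"dz":0,"grip":0}]'
python3 - <<'E'
from h import *
c=manip.capture("wrist");np.savez("w.npz",**{k:np.array(v) for k,v in c.items()});cv2.imwrite("pics/w4.png",c["color"][:,:,::-1])
E
```

```text
ee_pos: [0.51, 0.155, 0.0396]
force: [-1.8, -0.4, 2.8]
finger_force: 5.0
time: 27.9
ee_pos: [0.5099, 0.155, 0.0395]
tool_rot: [-3.075, -0.136, -0.541]
force: [-1.1, 0.4, -0.2]
width: 0.0428
finger_force: 0.0
```

View pics/w4.png

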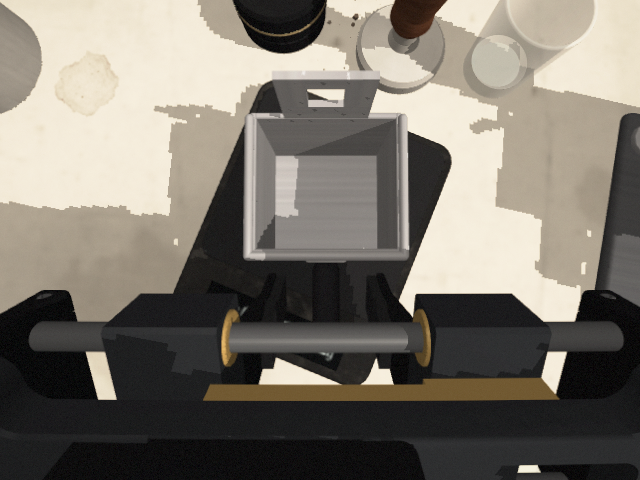

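The bin stands upright on the pan, with its rim at (245,258)–(406,114). The scale's edges run (240,115)–(178,290), (275,83)–(440,147) and (450,160)–(375,370). I'll check the centring from these.

Run:
```python
from h import *
c=dict(np.load("w.npz"));c["k1"]=float(c["k1"])
q=np.array([onz(c,p,.082) for p in((245,258),(408,258),(406,114),(248,114))]);print(q.round(4),"bin",q.mean(0).round(4))
e=lambda p:onz(c,p,.02)[:2]
L=[e((240,115)),e((178,290))];F=[e((275,83)),e((440,147))];Rr=[e((450,165)),e((375,370))]
ux=(L[0]-L[1]);ux/=np.linalg.norm(ux);u2=Rr[0]-Rr[1];u2/=np.linalg.norm(u2);ux=ux+u2;ux/=np.linalg.norm(ux);uy=np.array([-ux[1],ux[0]])
print("yaw",np.degrees(np.arctan2(ux[1],ux[0])))
l=np.mean([p@uy for p in L]);r=np.mean([p@uy for p in Rr]);f=np.mean([p@ux for p in F])
print("width",l-r,"pan",((f-.062)*ux+(l+r)/2*uy).round(4))
```

```text
[[0.5261 0.1892 0.082 ]
 [0.532  0.1222 0.082 ]
 [0.5923 0.1277 0.082 ]
 [0.5865 0.194  0.082 ]] bin [0.5592 0.1583 0.082 ]
yaw -14.612718379775714
width 0.1285217429935664 pan [0.5566 0.1623]
```

It's centred within about 4 mm. Retreating straight back along the fingers.

```bash
python3 -m inch '[{"wx":0,"wy":0,"wz":0,"dx":0,"dy":0,"dz":-0.5,"grip":0},{"wx":0,"wy":0,"wz":0,"dx":0,"dy":0,"dz":-1,"grip":0},{"wx":0,"wy":0,"wz":0,"dx":0,"dy":0,"dz":-1.5,"grip":0},{"wx":0,"wy":0,"wz":0,"dx":0,"dy":0,"dz":-2,"grip":0},{"wx":0,"wy":0,"wz":0,"dx":0,"dy":0,"dz":-3,"grip":0},{"wx":0,"wy":0,"wz":0,"dx":0,"dy":0,"dz":-3,"grip":0},{"wx":0,"wy":0,"wz":0,"dx":0,"dy":0,"dz":-3,"grip":0},{"wx":0,"wy":0,"wz":0,"dx":0,"dy":0,"dz":-2,"grip":0}]'
python3 -m inch '[{"wx":0,"wy":0,"wz":0,"dx":0,"dy":0,"dz":0,"grip":0},{"wx":0,"wy":0,"wz":0,"dx":0,"dy":0,"dz":0,"grip":0},{"wx":0,"wy":0,"wz":0,"dx":0,"dy":0,"dz":0,"grip":0},{"wx":0,"wy":0,"wz":0,"dx":0,"dy":0,"dz":0,"grip":0}]' | grep -E 'pos|force'
python3 - <<'E'
from h import *
c=manip.capture("wrist")
# bright/steel vs. black pan: expected bin rim corners reproject onto steel
K=c["intrinsics"];E=np.array(c["extrinsics"])
for w in([.5261,.1892,.082],[.532,.1222,.082],[.5923,.1277,.082],[.5865,.194,.082],[.5292,.1557,.082]):
    v=E[:3,:3].T@(np.array(w)-E[:3,3]);v=v[:2]/v[2];v*=1+c["k1"]*(v@v);p=(K[:2,:2]@v+K[:2,2]).astype(int)
    print(p,c["color"][p[1]-1:p[1]+2,p[0]-1:p[0]+2].mean((0,1)).round() if 0<=p[1]<480 and 0<=p[0]<640 else None)
E
```

```text
time: 28.95
ee_pos: [0.4552, 0.1501, 0.1924]
tool_rot: [-3.073, -0.136, -0.544]
force: [-0.1, 0.3, 0.3]
width: 0.0435
finger_force: 0.0
ee_pos: [0.4553, 0.1498, 0.1892]
force: [0.2, 0.7, -0.2]
finger_force: 0.0
[287 190] [153. 146. 142.]
[364 190] [167. 161. 156.]
[364 121] [234. 226. 211.]
[288 121] [89. 86. 82.]
[326 190] [186. 179. 173.]
```

The rim is where it was left, on steel in the picture, and the gripper is clear.

```bash
python3 -c "
from station import manip
print(manip.hand_in())"
```

```text
the job is handed in; nothing more can be done
None
```

The deep bin came off its hook (highest force I read while feeling for the barb was 7.3 N), and now stands upright and released on the scale pan, within about 4 mm of its centre; handed in at about 29.5 s, no verdict shown.

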